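# Stow a paint tin behind the sprung gate of its storage lane

## Robot

A 7-joint arm with a two-finger parallel gripper is mounted at the origin on the work surface. World frame = base frame: x ahead of the robot, y to its left, z up, the work surface at z = 0. Lengths are in m, angles in rad, forces in N, time in s.
With the tool pointing down it reaches from about 0.4 to 0.85 m from the base axis. Payload 4.5 kg.
Tool frame: the origin (TCP) lies where the fingers leave the gripper's body, on its centre line; the fingertips stand 64 mm ahead of it and the grasp point (between the pads) lies 45 mm ahead of it; z points along the fingers, y is the line along which they close (so a half turn about z gives the same grasp; the last joint's range is limited). The gripper opens to 88 mm and grips with 3 to 60 N. Pads are 18 mm wide; open, the fingers measure 123 mm over their backs; the gripper's body (75 mm by 187 mm) begins 45 mm behind the grasp point.
Start: joints at [1.232, 0.689, -0.195, 1.565, 0.157, 0.902, -0.215], TCP at [0.228, -0.582, 0.303] pointing down, gripper open.
Joint ranges: [-3.01, 3.01], [-0.46, 2.08], [-1.47, 1.51], [0.13, 2.56], [-1, 4.14], [0.04, 2.09], [-2.66, 2.66]. Speed limits (rad/s): [2.57, 2.57, 3.14, 3.14, 3.14, 3.14, 3.14].

## Interface

Orientations are given as a unit quaternion [x, y, z, w].
In Python, from plant import r gives the robot as it stands.
- The arm moves only by the tool play_rows, never from a script. Its arguments are lists of equal length, an entry for each row: "translation": the shift along the tool's x, y, z in m, a list of three; "delta_rot": the turn, a rotation vector about the tool's x, y, z in degrees, a list of three; "grip": the opening, from -1 (shut) to 1 (fully open). In form: {"translation": [[x, y, z], ...], "delta_rot": [[rx, ry, rz], ...], "grip": [grip, ...]}. A call has 1 to 20 rows; each row shifts and turns the commanded pose from where the row before left it, along the tool's axes as they then stand; what a row does not reach is not made up. A row lasts 1/8 s, in which the tool goes at most 62.5 mm and 10.7 degrees, less where a joint would pass 70% of its speed; a pose out of reach is approached as far as the arm can. A call with a gripper value outside its range is refused whole. The fingers move at their own pace and stop on an object; "squeeze" is the grip in N (left out, the last holds). Time passes only in rows, so rows that do not move let the fingers close. It gives the time, the measured TCP pose, the force, the opening and the grip force at its end, in the units of the state.
- r.get_state(): the state, without advancing time (a new reading comes with each control period).
- r.snapshot(name): name is "scene" or "top"; returns the picture (420x560x3 uint8, blue, green, red); there is no depth.
- r.get_calibration(name): a dict with "intrinsics" (3x3 intrinsics, pixels), "k1" (the pictures are not rectified: a ray, as slopes to the right and down, at radius r is drawn at 1 + k1 r^2 times it, then the intrinsics apply), "eye" and "rotation" of the camera in the world. Camera axes: x right, y up, looking along -z (the intrinsics and any distortion apply to the point x, -y, -z); pixel columns grow to the right and rows downward; lengths in m; the calibration is good to about 2 mm. A picture is of the moment at which its call begins. get_calibration takes no time and is no camera call.
- r.finish_job(): hands the job in; it is judged then, once.
Trained networks look in the newest picture that a camera, given by its name, has taken for a name from the list of things; names that differ only in an ending like _2 or _b are one class to them, and where a whole thing is asked for, a point or a joint stands for the part that bears it (a point fixed in the world has none). Each returns a list of dicts, best first, with "confidence" (0 to 1); they miss things now and then, are a little off and sometimes report something else, mostly with a low value. They report only what shows in the picture. A call takes as long as a camera call. They do not tell look-alikes from the thing itself.
- r.look_for(camera, target): "point" ([x, y, z] in m, in world coordinates, good to about 4 mm: the middle of the surface that is visible of it).
- r.silhouettes(camera, target): "pixels" (420x560 bool, what is visible of it).
The state is a dict: "clock": time; "q": joint angles; "qd": joint speeds; "joint_torque": joint torques, N m; "tool_pos": TCP position; "eef_rot": TCP orientation; "contact_force": force on the tool from outside, world axes, zero at the start; "moment": the same for the moment, N m; "opening": opening from 0.0 (shut) to 1.0 (fully open); "finger_force": force on a finger pad.
Only numpy, scipy, OpenCV 4.12 (cv2) and the standard library are available. Lean on these libraries where they do the work, as an engineer would, in place of code of your own. Each camera call takes 0.05 s, during which the arm holds its last target. There are 200 camera calls.

## Task

Put the yellow paint tin away in the storage lane: stand it in the open mouth of the lane, push it through the orange sprung gate and on until it presses firmly, but gently, home against the stop screw at the far end. Leave it standing there, let go, with both gate leaves swung fully shut behind it. Keep the tin upright, and do not disturb the green tin, the jar or the screwdriver.

Things in the scene. Friction and masses are not known exactly. Their poses are not given: they have to be found in the camera images.
- tin: Yellow paint tin with a white lid, a plain cylinder 56 mm in diameter and 50 mm high, 0.2 to 0.4 kg. It starts standing on the bench. Origin: centre of its underside; z points up to the lid.
- lane: Fixed storage lane: grey floor plate 4 mm thick, 100 mm wide, 290 mm long (x -110 to 180 mm). Origin: underside of the plate on the centre line, in the plane of the orange gate; x is the push direction (mouth, gate, bay, stop), y left, z up. Two floor rails, 60 mm apart inside (tin has 2 mm each side), tops 14 mm above the bench, guide the tin from x = -40 mm on.
- mouth (a point): Point on the floor plate (4 mm above the bench) in the middle of the lane's open, roofless mouth, 64 mm before the gate. The mouth runs from x = -110 mm to the gate; its rails flare from 60 mm apart inside, 40 mm before the gate, to about 88 mm at the entrance. A tin set here stands on the plate clear of the gate.
- bay (a point): Point on the floor plate 95 mm behind the gate. The bay (x 0 to 180 mm) is roofed by two blue lips, 59 to 63 mm above the bench, which leave a slot 44 mm wide over the centre line along the whole bay, open at the gate end: too narrow for the tin, but closed fingers reaching down through it can follow the tin through the gate and leave straight up.
- leaf_left (a joint): Opening angle (rad) of the orange gate leaf on the lane's left (+y): 0 shut, up to 1.5 as it swings into the bay; it cannot swing outward. 35 mm wide, 16 to 52 mm above the bench, hinged on an upright pin at y = +37 mm, shut by a spring. Pushing the tin through takes up to 8 N, falling to 1 to 3 N once its centre is 75 mm past the gate. Shuts only once tin and fingers are clear.
- leaf_right (a joint): The same for the mirror-image leaf on the lane's right (hinge at y = -37 mm).
- stop: Red stop block across the bay's end, 24 mm thick, 56 mm wide, 48 mm high, fixed on the floor plate at a different distance each time. Origin: bottom centre of its front face, which looks at the gate; axes as the lane's. A rigid rubber-tipped stop screw sticks out of that face towards the gate.
- screw_root (a point): Point on the stop block's front face on the axis of the stop screw, 30 mm above the bench. The black tip, 20 mm across, stands 6 to 20 mm before this face: not measured, different each time, to be found by feel. Home, the tin's centre is 28 mm before the tip, 81 to 115 mm behind the gate. Firmly home: a steady push of 3 to 15 N for half a second; over 25 N does damage.
- other_tin: Green paint tin with a steel lid, 56 mm in diameter, 50 mm high, loose on the bench; leave it alone. Origin: centre of its underside.
- jar: Amber glass jar with a black cap, 56 mm in diameter, 75 mm high, loose on the bench; leave it alone. Origin: centre of its underside.
- screwdriver: Screwdriver with a red handle, 190 mm long, lying loose on the bench beyond the stop end of the lane; leave it alone. Origin on its underside near the middle; x runs along it.
Things that resemble listed ones, but are neither listed nor needed, are in the scene too. Several things look just like the tin: the one meant starts farthest from the robot's base.

How it is judged:
On the way, in this order (a step that is already met when the one before it is completed fails the run):
1. the tin stands in the open mouth of the lane, before the gate (x of tin in the frame of lane between -0.11 and -0.025 m and y of tin in the frame of lane between -0.02 and 0.02 m and z of tin in the frame of lane below 0.009 m and angle between tin's own z axis and vertical below 0.15 rad), for 0.1 s.
2. the tin is pressed firmly home against the stop screw (at least 2 N for 0.2 s) (contact force between tin and stop above 2 N and x of tin in the frame of lane above 0.075 m), for 0.2 s.
At the end, for the whole second after the job is handed in: The tin, having been pressed home, stands upright (5 deg) and at rest on the lane floor, at least 77 mm past the gate and at most 51 mm before the stop block's face; both leaves are shut (0.1 rad); green tin, jar and screwdriver are within 20 mm of their starts (x of tin in the frame of lane above 0.077 m and x of tin in the frame of stop above -0.051 m and y of tin in the frame of lane between -0.005 and 0.005 m and z of tin in the frame of lane below 0.007 m and angle between tin's own z axis and vertical below 0.08 rad and linear speed of tin below 0.01 m/s and value of joint each of leaf_left, leaf_right below 0.1 rad and distance of each of other_tin, jar, screwdriver from where it was at the start of the episode below 0.02 m); the robot touches nothing.
It fails at once if the tin is pressed against the stop with more than 25 N (contact force between tin and stop above 25 N).
It fails at once if the tin is tipped by more than 35 degrees (angle between tin's own z axis and vertical above 0.61 rad).
It fails at once if the green tin is moved by more than 20 mm (distance of other_tin from where it was at the start of the episode above 0.02 m).
It fails at once if the jar is moved by more than 20 mm (distance of jar from where it was at the start of the episode above 0.02 m).
It fails at once if the screwdriver is moved by more than 20 mm (distance of screwdriver from where it was at the start of the episode above 0.02 m).
It also fails if it takes over 72 s, if anything falls off the work surface, if the arm or the gripper's body presses on something with over 40 N, if the wrist force passes 120 N, or if a joint passes its speed limit or range.

## Working session

There is one attempt and no reset: what is moved stays moved. The work goes in short steps, Python scripts to look and compute and a tool call to move; the robot and the scene stay as the last step left them, time stands still between calls to the robot, and variables do not carry over. Pictures are saved under pics/ and viewed, at most 10 in all, crops included, and the job is handed in when it is done.

Besides the shell and the picture viewer there is one more tool, called as name(argument=value, ...), one argument or row to a line, values as JSON. play_rows: Moves the arm, as the interface text tells. Its arguments: {"type":"object","properties":{"translation":{"type":"array","items":{"type":"array","items":{"type":"number"}}},"delta_rot":{"type":"array","items":{"type":"array","items":{"type":"number"}}},"grip":{"type":"array","items":{"type":"number"}},"squeeze":{"type":"number"}},"required":["translation","delta_rot","grip"]}

```bash
ls; mkdir -p pics
python3 - <<'E'
from plant import r
import cv2,numpy as np
for n in("scene","top"):
    cv2.imwrite(f"pics/{n}0.png",r.snapshot(n)); c=r.get_calibration(n); print(n,c)
    for t in("tin","lane","stop","other_tin","jar","screwdriver","leaf_left"):
        print(t,[(np.round(d["point"],3).tolist(),round(d["confidence"],2)) for d in r.look_for(n,t)])
print(r.get_state())
E
```

```text
pics
scene {'intrinsics': array([[458.30416996,   0.        , 288.57098302],
       [  0.        , 458.30416996, 206.18192065],
       [  0.        ,   0.        ,   1.        ]]), 'k1': -0.1282771594010801, 'eye': array([ 1.16763848, -0.77105203,  0.89156216]), 'rotation': array([0.39984628, 0.1627133 , 0.33534859, 0.83737008])}
tin [([0.3, -0.46, 0.046], 0.92), ([0.339, -0.315, 0.045], 0.76), ([0.423, -0.388, 0.048], 0.66), ([0.517, -0.413, 0.046], 0.58), ([0.547, 0.091, 0.017], 0.33)]
lane [([0.549, 0.09, 0.016], 0.91)]
stop [([0.516, 0.224, 0.038], 0.56)]
other_tin [([0.586, -0.289, 0.049], 0.58)]
jar [([0.446, -0.257, 0.05], 0.58)]
screwdriver [([0.5, 0.404, 0.019], 0.56)]
leaf_left []
top {'intrinsics': array([[400.04675777,   0.        , 277.66804826],
       [  0.        , 400.04675777, 218.08340027],
       [  0.        ,   0.        ,   1.        ]]), 'k1': 0.03368155109581012, 'eye': array([ 0.30283569, -0.01080782,  1.00634565]), 'rotation': array([ 0.05233161, -0.07319693, -0.69428247,  0.71405564])}
tin [([0.328, -0.296, 0.048], 0.81), ([0.289, -0.449, 0.048], 0.72), ([
[... 342 characters left out ...]
 0.8, 'q': array([ 1.23183477,  0.68909144, -0.19462453,  1.56530789,  0.15729821,
        0.90250908, -0.21509495]), 'qd': array([-0.00039102, -0.00180089, -0.00260015, -0.00042162, -0.00193491,
       -0.0015518 , -0.00011304]), 'joint_torque': array([-7.23282556e-04, -5.27424860e+01, -1.26666237e+00, -1.53732991e+01,
       -5.18578850e-02, -5.21846596e-04, -1.42307610e-05]), 'tool_pos': array([ 0.22765672, -0.58207578,  0.30274658]), 'eef_rot': array([9.82677042e-01, 1.85326277e-01, 1.87689772e-05, 3.09477668e-05]), 'contact_force': array([-0.37470912,  0.42199413,  0.40820039]), 'moment': array([-0.00075451, -0.0263781 , -0.01064086]), 'finger_force': 0.0, 'opening': 0.9963758747458217}
```

View pics/scene0.png

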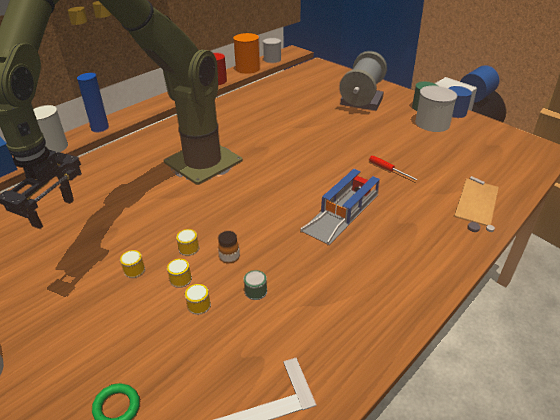

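View pics/top0.png

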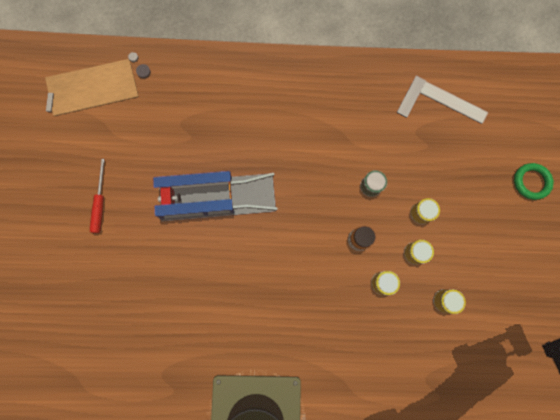

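The scene view shows the yellow tins at (197,298), (178,272), (187,241) and (131,263). The top view shows the lane running from its mouth at right (275,195) to the red stop at (165,195). The farthest yellow tin is at (428,210) in the top view. Next I measure it and zoom in on the lane.

```bash
cat > h.py <<'E'
from plant import r
import cv2,numpy as np
from scipy.spatial.transform import Rotation as R
C={n:r.get_calibration(n) for n in("scene","top")}
def proj(n,P):
    c=C[n];p=R.from_quat(c["rotation"]).inv().apply(np.atleast_2d(P)-c["eye"])
    s=np.c_[p[:,0],-p[:,1]]/-p[:,2:];s*=1+c["k1"]*(s**2).sum(1,keepdims=True)
    K=c["intrinsics"];return s*[K[0,0],K[1,1]]+K[:2,2]
def ray(n,uv):
    c=C[n];s=cv2.undistortPoints(np.array([[uv]],float),c["intrinsics"],np.array([c["k1"],0,0,0,0.]))[0,0]
    d=R.from_quat(c["rotation"]).apply([s[0],-s[1],-1]);return c["eye"],d/np.linalg.norm(d)
def atz(n,uv,z):
    e,d=ray(n,uv);return e+d*(z-e[2])/d[2]
def tri(a,b):
    (e1,d1),(e2,d2)=ray("scene",a),ray("top",b)
    t=np.linalg.lstsq(np.c_[d1,-d2],e2-e1,rcond=None)[0];p,q=e1+d1*t[0],e2+d2*t[1]
    return (p+q)/2,np.linalg.norm(p-q)
E
python3 - <<'E'
from h import *
I={n:cv2.imread(f"pics/{n}0.png") for n in C}
def lid(n,u,v):
    h=cv2.cvtColor(I[n],cv2.COLOR_BGR2HSV);w=18
    s=h[v-w:v+w,u-w:u+w];m=((s[...,1]<70)&(s[...,2]>150)).astype(np.uint8)
    k,l,st,ce=cv2.connectedComponentsWithStats(m);i=1+st[1:,4].argmax();return ce[i]+[u-w,v-w],st[i,4]
# silhouette check
a,na=lid("scene",197,294);b,nb=lid("top",428,210);print(a,na,b,nb,tri(a,b))
for n,(u0,u1,v0,v1),s in(("top",(148,283,165,228),5.8),("scene",(295,385,165,248),6.5)):
    cv2.imwrite(f"pics/{n}_c.png",cv2.resize(I[n][v0:v1,u0:u1],None,fx=s,fy=s,interpolation=cv2.INTER_CUBIC))
E
```

```text
[196.11926606 292.1146789 ] 218 [428.4351145  208.99618321] 262 (array([ 0.5088597 , -0.40785627,  0.04959995]), np.float64(0.001605875218510137))
```

View pics/top_c.png

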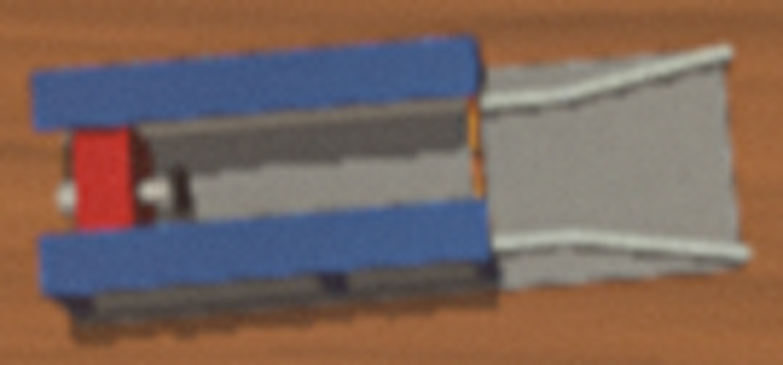

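View pics/scene_c.png

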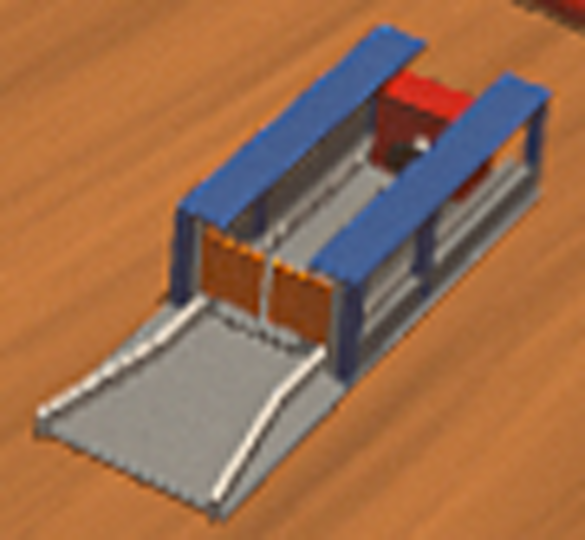

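```bash
cat > fit.py <<'E'
from h import *
from scipy.optimize import least_squares
T=[((478,93),(0,-22,63)),((38,130),(180,-22,63)),((487,203),(0,22,63)),((40,237),(180,22,63)),((475,38),(0,-50,63)),((32,75),(180,-50,63)),((490,257),(0,50,63)),((42,295),(180,50,63)),((740,268),(-110,50,4))]
S=[((40,418),(-110,50,4)),((218,510),(-110,-50,4)),((180,207),(0,50,63)),((225,230),(0,22,63)),((385,27),(180,50,63)),((425,45),(180,22,63)),((315,262),(0,-22,63)),((352,280),(0,-50,63)),((507,75),(180,-22,63)),((548,95),(180,-50,63))]
def conv(L,o,s): return np.array([(np.array(a)+.5)/s-.5+o for a,_ in L]),np.array([b for _,b in L])/1e3
ut,Pt=conv(T,(148,165),5.8);us,Ps=conv(S,(295,165),6.5)
def W(p,P): return R.from_euler('z',p[2]).apply(P)+[p[0],p[1],0]
def fit(sel):
    f=lambda p:np.concatenate([(proj(n,W(p,P))-u).ravel() for n,u,P in sel])
    s=least_squares(f,[.53,.06,1.57],loss='soft_l1');return s.x,f(s.x).reshape(-1,2)
if __name__=="__main__":
    np.set_printoptions(precision=4,suppress=True)
    for sel in([("top",ut,Pt)],[("scene",us,Ps)],[("top",ut,Pt),("scene",us,Ps)]):
        p,res=fit(sel);print(p)
    print(res.round(1).tolist())
    inv=lambda w:R.from_euler('z',-p[2]).apply(w-[p[0],p[1],0])
    g=lambda a:(np.array(a)+.5)/5.8-.5+[148,165]
    g2=lambda a:(np.array(a)+.5)/6.5-.5+[295,165]
    print("stop front top edge",[inv(atz("top",g(a),.050)) for a in((133,130),(135,226))],"tip",inv(atz("top",g((190,190)),.035)))
    print("stop front via scene",[inv(atz("scene",g2(a),.050)) for a in((383,88),(460,125))])
E
python3 fit.py
```

```text
[0.5382 0.0801 1.6895]
[0.5391 0.0793 1.6829]
[0.5384 0.08   1.6867]
[[-0.5, 0.5], [0.1, -0.1], [-0.8, -0.9], [0.5, -0.6], [-0.8, -1.1], [0.7, -1.8], [-0.5, 1.2], [0.6, 0.9], [1.4, 0.3], [-1.2, 0.9], [0.3, 1.0], [-0.7, -1.2], [0.3, -1.3], [-1.1, -0.7], [0.3, -0.5], [-0.9, -0.6], [1.7, 0.3], [-0.2, -0.3], [1.3, -0.3]]
stop front top edge [array([ 0.1444, -0.0223,  0.05  ]), array([0.1455, 0.0189, 0.05  ])] tip [0.125  0.0017 0.035 ]
stop front via scene [array([0.1495, 0.0277, 0.05  ]), array([ 0.1454, -0.0178,  0.05  ])]
```

```bash
cat > mv.py <<'E'
from h import *
import sys
# usage: mv.py x y z yaw_deg_of_tool_y  -> remaining move in current tool axes
t=np.array(list(map(float,sys.argv[1:4])))
s=r.get_state();q=R.from_quat(s["eef_rot"]);ty=q.apply([0,1,0]);yaw=np.degrees(np.arctan2(ty[1],ty[0]))
d=(yaw-float(sys.argv[4])+180)%360-180  # tool z is down
print("t",round(s["clock"],2),"pos",s["tool_pos"].round(4),"yaw",yaw.round(2),"tilt",q.apply([0,0,1]).round(4))
print("shift now",q.inv().apply(t-s["tool_pos"]).round(4),"turn z",d.round(2),"shift after turn",R.from_euler('z',-d,degrees=True).apply(q.inv().apply(t-s["tool_pos"])).round(4))
print("F",s["contact_force"].round(2),"grip",s["opening"],s["finger_force"])
E
python3 mv.py 0.509 -0.408 0.080 -83.4
```

```text
t 0.8 pos [ 0.2277 -0.5821  0.3027] yaw -68.64 tilt [ 0.e+00 -1.e-04 -1.e+00]
shift now [ 0.3254 -0.0597  0.2228] turn z 14.76 shift after turn [ 0.2995 -0.1406  0.2228]
F [-0.37  0.42  0.41] grip 0.9963758747458217 0.0
```

play_rows(
  translation=[
    [0, 0, 0],
    [0, 0, 0],
    [0.02, -0.01, 0.005],
    [0.04, -0.02, 0.015],
    [0.045, -0.02, 0.02],
    [0.045, -0.02, 0.02],
    [0.045, -0.02, 0.02],
    [0.045, -0.02, 0.02],
    [0.0395, -0.02, 0.02],
    [0.02, -0.0106, 0.01],
    [0, 0, 0],
    [0, 0, 0],
  ],
  delta_rot=[
    [0, 0, 7.4],
    [0, 0, 7.4],
    [0, 0, 0],
    [0, 0, 0],
    [0, 0, 0],
    [0, 0, 0],
    [0, 0, 0],
    [0, 0, 0],
    [0, 0, 0],
    [0, 0, 0],
    [0, 0, 0],
    [0, 0, 0],
  ],
  grip=[1, 1, 1, 1, 1, 1, 1, 1, 1, 1, 1, 1],
)

```text
clock: 2.3
tool_pos: [0.5074, -0.4102, 0.1734]
eef_rot: [0.998, 0.056, -0.001, 0.001]
contact_force: [-0.5, 0.2, -0.3]
opening: 1.001
finger_force: 0.0
```

```bash
python3 mv.py 0.509 -0.408 0.080 -83.4
```

```text
t 2.3 pos [ 0.5074 -0.4102  0.1734] yaw -83.56 tilt [-0.0011 -0.0021 -1.    ]
shift now [ 0.002  -0.0022  0.0934] turn z -0.16 shift after turn [ 0.002  -0.0022  0.0934]
F [-0.54  0.21 -0.31] grip 1.0008763690771931 0.0
```

play_rows(
  translation=[
    [0.002, -0.002, 0.015],
    [0, 0, 0.025],
    [0, 0, 0.025],
    [0, 0, 0.018],
    [0, 0, 0.01],
    [0, 0, 0],
    [0, 0, 0],
    [0, 0, 0],
    [0, 0, 0],
    [0, 0, 0],
    [0, 0, 0],
    [0, 0, 0],
    [0, 0, 0],
  ],
  delta_rot=[
    [0, 0, 0],
    [0, 0, 0],
    [0, 0, 0],
    [0, 0, 0],
    [0, 0, 0],
    [0, 0, 0],
    [0, 0, 0],
    [0, 0, 0],
    [0, 0, 0],
    [0, 0, 0],
    [0, 0, 0],
    [0, 0, 0],
    [0, 0, 0],
  ],
  grip=[1, 1, 1, 1, 1, 1, 0, -0.5, -1, -1, -1, -1, -1],
  squeeze=25,
)

```text
clock: 3.92
tool_pos: [0.5112, -0.4067, 0.0803]
eef_rot: [0.998, 0.057, 0.001, 0.001]
contact_force: [0.7, -2.2, 4.4]
opening: 0.633
finger_force: 25.0
```

```bash
python3 mv.py 0.509 -0.408 0.200 -83.4
```

```text
t 3.92 pos [ 0.5112 -0.4067  0.0803] yaw -83.45 tilt [ 0.0011 -0.0014 -1.    ]
shift now [-0.0023  0.0012 -0.1197] turn z -0.05 shift after turn [-0.0023  0.0012 -0.1197]
F [ 0.66 -2.2   4.41] grip 0.6327230723762443 25.00031844712794
```

play_rows(
  translation=[
    [0, 0, -0.01],
    [0, 0, -0.03],
    [0, 0, -0.04],
    [0, 0, -0.03],
    [0.003, -0.015, -0.01],
    [0.008, -0.04, 0],
    [0.01, -0.05, 0],
    [0.01, -0.05, 0],
    [0.01, -0.05, 0],
    [0.01, -0.05, 0],
    [0.01, -0.05, 0],
    [0.01, -0.045, 0],
    [0.008, -0.035, 0],
    [0.004, -0.02, 0],
    [0, 0, 0],
    [0, 0, 0],
  ],
  delta_rot=[
    [0, 0, 0],
    [0, 0, 0],
    [0, 0, 0],
    [0, 0, 0],
    [0, 0, 0],
    [0, 0, 0],
    [0, 0, 0],
    [0, 0, 0],
    [0, 0, 0],
    [0, 0, 0],
    [0, 0, 0],
    [0, 0, 0],
    [0, 0, 0],
    [0, 0, 0],
    [0, 0, 0],
    [0, 0, 0],
  ],
  grip=[-1, -1, -1, -1, -1, -1, -1, -1, -1, -1, -1, -1, -1, -1, -1, -1],
)

```text
clock: 5.92
tool_pos: [0.546, 0.005, 0.1991]
eef_rot: [0.998, 0.057, -0.001, 0.0]
contact_force: [0.6, -1.4, -2.9]
opening: 0.626
finger_force: 25.0
```

```bash
python3 mv.py 0.547 0.0055 0.085 -83.4
python3 - <<'E'
from h import *
cv2.imwrite("pics/top1.png",cv2.resize(r.snapshot("top")[120:260,130:330],None,fx=4,fy=4,interpolation=cv2.INTER_CUBIC))
E
```

```text
t 5.92 pos [0.546  0.005  0.1991] yaw -83.49 tilt [-0.0022 -0.001  -1.    ]
shift now [ 0.0013 -0.0005  0.1141] turn z -0.09 shift after turn [ 0.0013 -0.0005  0.1141]
F [ 0.56 -1.36 -2.91] grip 0.626068944391308 24.999742275103927
```

View pics/top1.png

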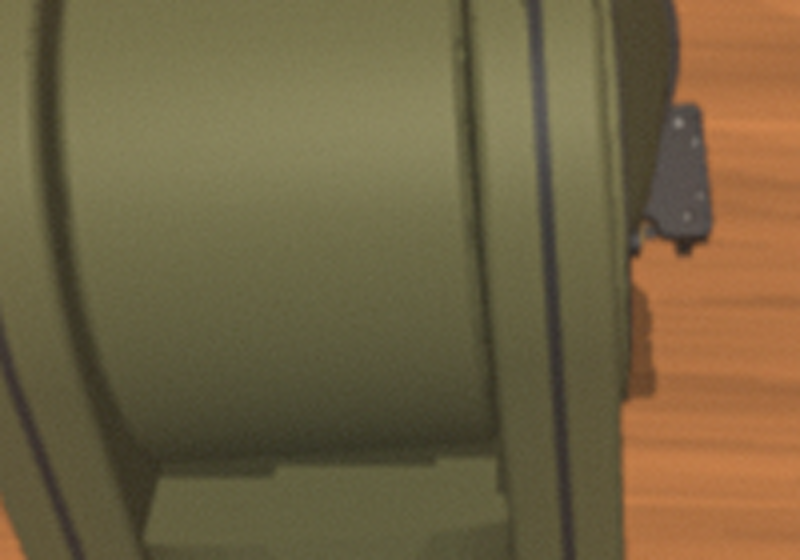

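play_rows(
  translation=[
    [0.0013, 0, 0.02],
    [0, 0, 0.03],
    [0, 0, 0.03],
    [0, 0, 0.018],
    [0, 0, 0.008],
    [0, 0, 0.004],
    [0, 0, 0.003],
    [0, 0, 0],
  ],
  delta_rot=[
    [0, 0, 0],
    [0, 0, 0],
    [0, 0, 0],
    [0, 0, 0],
    [0, 0, 0],
    [0, 0, 0],
    [0, 0, 0],
    [0, 0, 0],
  ],
  grip=[-1, -1, -1, -1, -1, -1, -1, -1],
)

```text
clock: 6.98
tool_pos: [0.5486, 0.006, 0.0871]
eef_rot: [0.998, 0.057, 0.0, 0.0]
contact_force: [-0.1, 0.1, -2.6]
opening: 0.632
finger_force: 25.0
```

```bash
python3 mv.py 0.547 0.0055 0.085 -83.4
python3 - <<'E'
from h import *
cv2.imwrite("pics/scene1.png",cv2.resize(r.snapshot("scene")[150:280,260:420],None,fx=4,fy=4,interpolation=cv2.INTER_CUBIC))
E
```

```text
t 6.97 pos [0.5486 0.006  0.0871] yaw -83.44 tilt [ 8.e-04 -0.e+00 -1.e+00]
shift now [-0.0017  0.0004  0.0021] turn z -0.04 shift after turn [-0.0017  0.0004  0.0021]
F [-0.12  0.08 -2.59] grip 0.6315138217488512 24.999866606667638
```

View pics/scene1.png

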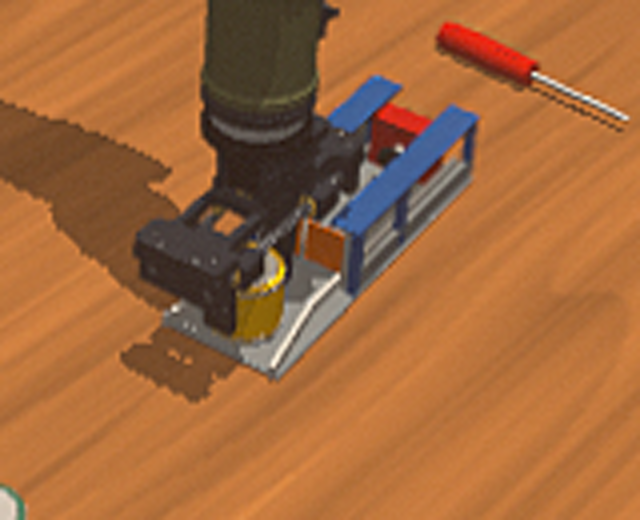

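The tin (crop pixel 262,295) is over the mouth plate, between the flared rails, with the front finger short of the gate. I lower the last few millimetres and release.

play_rows(
  translation=[
    [0, 0, 0.001],
    [0, 0, 0.001],
    [0, 0, 0.0005],
    [0, 0, 0],
  ],
  delta_rot=[
    [0, 0, 0],
    [0, 0, 0],
    [0, 0, 0],
    [0, 0, 0],
  ],
  grip=[-1, -1, -1, -1],
)

```text
clock: 7.52
tool_pos: [0.5484, 0.006, 0.0843]
eef_rot: [0.998, 0.057, 0.0, 0.0]
contact_force: [-1.4, 0.1, -2.6]
opening: 0.63
finger_force: 25.0
```

play_rows(
  translation=[
    [0, 0, 0],
    [0, 0, 0],
    [0, 0, 0],
    [0, 0, 0],
    [0, 0, -0.01],
    [0, 0, -0.03],
    [0, 0, -0.04],
    [0, 0.02, -0.02],
    [0, 0.03, 0],
    [0, 0.01, 0],
    [0, 0, 0],
    [0, 0, 0],
  ],
  delta_rot=[
    [0, 0, 0],
    [0, 0, 0],
    [0, 0, 0],
    [0, 0, 0],
    [0, 0, 0],
    [0, 0, 0],
    [0, 0, 0],
    [0, 0, 0],
    [0, 0, 0],
    [0, 0, 0],
    [0, 0, 0],
    [0, 0, 0],
  ],
  grip=[0.6, 0.6, 0.6, 0.6, 0.6, 0.6, 0.6, 0, -1, -1, -1, -1],
)

```text
clock: 9.02
tool_pos: [0.555, -0.052, 0.1839]
eef_rot: [0.998, 0.058, -0.0, -0.001]
contact_force: [-0.4, -0.2, -0.5]
opening: 0.258
finger_force: 0.0
```

```bash
python3 mv.py 0.554 -0.054 0.087 -83.4
python3 - <<'E'
from h import *
from fit import W
im={n:r.snapshot(n) for n in C}
print({n:[(np.round(d["point"],4).tolist(),round(d["confidence"],2)) for d in r.look_for(n,"tin")] for n in C})
cv2.imwrite("pics/scene2.png",cv2.resize(im["scene"][150:280,260:420],None,fx=4,fy=4,interpolation=cv2.INTER_CUBIC))
E
```

```text
t 9.03 pos [ 0.555  -0.052   0.1839] yaw -83.34 tilt [-8.0e-04  1.2e-03 -1.0e+00]
shift now [-0.0012  0.002   0.0969] turn z 0.06 shift after turn [-0.0012  0.002   0.0969]
F [-0.43 -0.16 -0.54] grip 0.2577053374851343 0.0
{'scene': [([0.3037, -0.461, 0.0494], 0.82), ([0.4214, -0.3935, 0.0507], 0.74), ([0.5523, -0.008, 0.0447], 0.71)], 'top': [([0.4032, -0.3757, 0.0553], 0.82), ([0.2916, -0.4499, 0.0497], 0.8), ([0.3311, -0.2957, 0.0489], 0.55)]}
```

View pics/scene2.png

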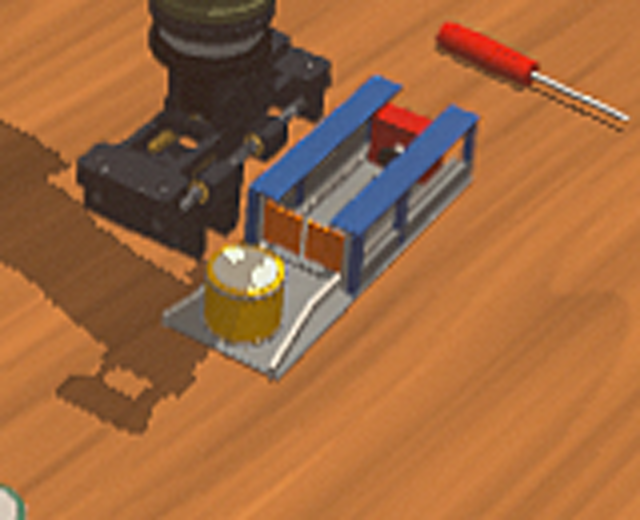

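The tin stands upright in the mouth at lane x ≈ -0.075, y ≈ -0.001. Now the closed fingers go down behind it and push.

play_rows(
  translation=[
    [0, 0, 0],
    [0, 0, 0],
    [0, 0, 0],
    [0, 0.001, 0.02],
    [0, 0, 0.03],
    [0, 0, 0.027],
    [0, 0, 0.015],
    [0, 0, 0.005],
    [0, -0.005, 0],
    [0, -0.006, 0],
    [0, -0.006, 0],
    [0, -0.006, 0],
    [0, -0.008, 0],
    [0, -0.008, 0],
    [0, -0.008, 0],
    [0, -0.006, 0],
    [0, 0, 0],
  ],
  delta_rot=[
    [0, 0, 0],
    [0, 0, 0],
    [0, 0, 0],
    [0, 0, 0],
    [0, 0, 0],
    [0, 0, 0],
    [0, 0, 0],
    [0, 0, 0],
    [0, 0, 0],
    [0, 0, 0],
    [0, 0, 0],
    [0, 0, 0],
    [0, 0, 0],
    [0, 0, 0],
    [0, 0, 0],
    [0, 0, 0],
    [0, 0, 0],
  ],
  grip=[-1, -1, -1, -1, -1, -1, -1, -1, -1, -1, -1, -1, -1, -1, -1, -1, -1],
)

```text
clock: 11.35
tool_pos: [0.5497, -0.0014, 0.0875]
eef_rot: [0.998, 0.057, 0.001, 0.0]
contact_force: [-0.2, -2.9, 2.0]
opening: 0.008
finger_force: 1.5
```

```bash
cat > ln.py <<'E'
from h import *
s=r.get_state();i=R.from_euler('z',-1.6867);p=i.apply(s["tool_pos"]-[.5384,.08,0]);q=R.from_quat(s["eef_rot"]).apply([0,1,0])
print("t",round(s["clock"],2),"lane pos",p.round(4),"lane F",i.apply(s["contact_force"]).round(2),"yaw err",np.degrees(np.arctan2(q[1],q[0])-1.6867+np.pi).round(2),"grip",round(s["opening"],3))
E
python3 ln.py
python3 - <<'E'
from h import *
cv2.imwrite("pics/scene3.png",cv2.resize(r.snapshot("scene")[150:280,260:420],None,fx=4,fy=4,interpolation=cv2.INTER_CUBIC))
E
```

```text
t 11.35 lane pos [-0.0822 -0.0018  0.0875] lane F [-2.85  0.49  1.99] yaw err -0.05 grip 0.008
```

View pics/scene3.png

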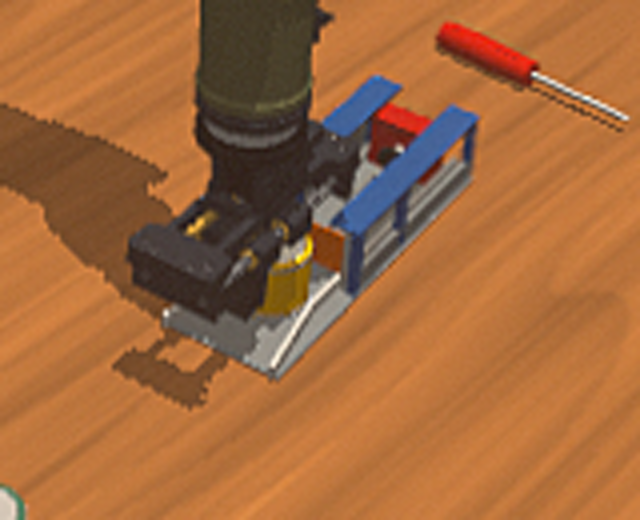

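play_rows(
  translation=[
    [-0.001, -0.005, 0],
    [0, -0.006, 0],
    [0, -0.006, 0],
    [0, -0.006, 0],
    [0, -0.006, 0],
    [0, -0.006, 0],
    [0, -0.006, 0],
    [0, -0.006, 0],
    [0, -0.006, 0],
    [0, -0.006, 0],
    [0, -0.006, 0],
    [0, -0.006, 0],
    [0, -0.006, 0],
    [0, -0.006, 0],
    [0, -0.005, 0],
    [0, 0, 0],
    [0, 0, 0],
  ],
  delta_rot=[
    [0, 0, 0],
    [0, 0, 0],
    [0, 0, 0],
    [0, 0, 0],
    [0, 0, 0],
    [0, 0, 0],
    [0, 0, 0],
    [0, 0, 0],
    [0, 0, 0],
    [0, 0, 0],
    [0, 0, 0],
    [0, 0, 0],
    [0, 0, 0],
    [0, 0, 0],
    [0, 0, 0],
    [0, 0, 0],
    [0, 0, 0],
  ],
  grip=[-1, -1, -1, -1, -1, -1, -1, -1, -1, -1, -1, -1, -1, -1, -1, -1, -1],
)

```text
clock: 13.52
tool_pos: [0.5464, 0.0797, 0.0901]
eef_rot: [0.999, 0.054, 0.009, 0.003]
contact_force: [11.1, -14.8, 14.8]
opening: 0.004
finger_force: 9.0
```

```bash
python3 ln.py
```

```text
t 13.53 lane pos [-0.0012 -0.0079  0.0901] lane F [-15.95  -9.29  14.82] yaw err -0.5 grip 0.004
```

Run:
```python
from h import *
cv2.imwrite("pics/scene4.png",cv2.resize(r.snapshot("scene")[140:260,280:400],None,fx=5,fy=5,interpolation=cv2.INTER_CUBIC))
```

```text
(no output)
```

View pics/scene4.png

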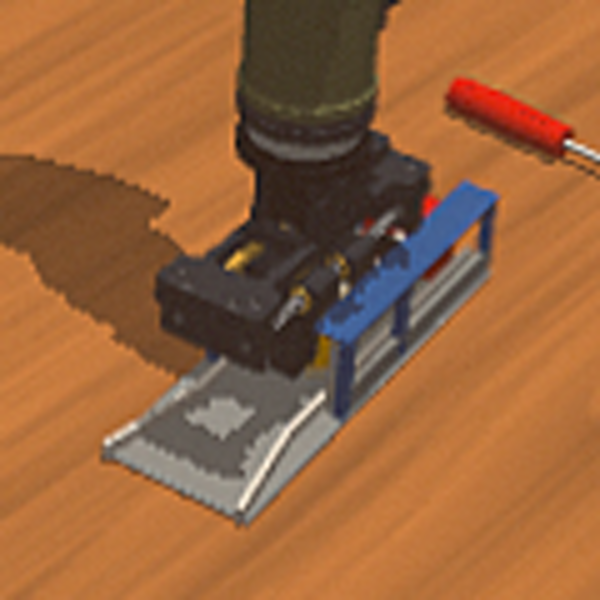

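play_rows(
  translation=[
    [0, 0.003, 0],
    [0, 0.003, 0],
    [0, 0.003, 0],
    [0, 0, 0],
  ],
  delta_rot=[
    [0, 0, 0],
    [0, 0, 0],
    [0, 0, 0],
    [0, 0, 0],
  ],
  grip=[-1, -1, -1, -1],
)

```text
clock: 14.08
tool_pos: [0.5383, 0.077, 0.0868]
eef_rot: [0.998, 0.058, -0.001, -0.0]
contact_force: [1.4, -1.5, 0.6]
opening: 0.003
finger_force: 0.7
```

```bash
python3 ln.py
python3 - <<'E'
from h import *
im=r.snapshot("scene")
for t in("tin","leaf_left","leaf_right"):
    for d in r.silhouettes("scene",t):
        v,u=np.nonzero(d["pixels"]);print(t,d["confidence"],len(u),u.min(),u.max(),v.min(),v.max(),u.mean().round(1),v.mean().round(1))
print([(np.round(d["point"],4).tolist(),round(d["confidence"],2)) for d in r.look_for("scene","tin")])
E
```

```text
t 14.07 lane pos [-0.0029  0.0005  0.0868] lane F [-1.65 -1.21  0.62] yaw err -0.04 grip 0.003
tin 0.8 578 166 191 259 287 178.9 272.5
tin 0.69 579 120 144 249 278 131.7 263.9
tin 0.49 102 338 350 196 215 343.1 207.4
[([0.4187, -0.3932, 0.0487], 0.86), ([0.3007, -0.4599, 0.048], 0.78), ([0.3413, -0.3095, 0.0437], 0.57), ([0.5445, 0.1015, 0.0281], 0.48)]
```

play_rows(
  translation=[
    [0, -0.001, 0],
    [0, -0.001, 0],
    [0, -0.001, 0],
    [0, -0.001, 0],
    [0, 0, 0],
  ],
  delta_rot=[
    [0, 0, 0],
    [0, 0, 0],
    [0, 0, 0],
    [0, 0, 0],
    [0, 0, 0],
  ],
  grip=[-1, -1, -1, -1, -1],
)

```text
clock: 14.95
tool_pos: [0.5394, 0.0788, 0.0877]
eef_rot: [0.998, 0.056, 0.001, 0.001]
contact_force: [0.7, -6.1, 3.4]
opening: 0.004
finger_force: 3.0
```

```bash
cat >> ln.py <<'E'
F=s["contact_force"];M=s["moment"];r0=np.cross(F,M)/(F@F)
print("M lane",i.apply(M).round(3),"line pt (lane, rel TCP)",i.apply(r0).round(3),"dir",i.apply(F/np.linalg.norm(F)).round(2))
E
python3 ln.py
```

```text
t 14.95 lane pos [-0.0013 -0.0009  0.0877] lane F [-6.17  0.05  3.36] yaw err -0.18 grip 0.004
M lane [0.    1.013 0.038] line pt (lane, rel TCP) [-0.069  0.005 -0.127] dir [-0.88  0.01  0.48]
```

Run:
```python
from h import *
im=r.snapshot("scene");h=cv2.cvtColor(im,cv2.COLOR_BGR2HSV)
print("rows v=190..222, cols u=330..358")
g=h[190:222,326:360];b=im[190:222,326:360].astype(int)
for k,row in enumerate(g):
    s=""
    for j,(H,S,V) in enumerate(row):
        s+= "Y" if 19<=H<=34 and S>140 and V>70 else "O" if H<=14 and S>170 else "B" if 100<=H<=125 and S>110 else "." if S<60 and V>90 else "k" if V<60 else "o" if H<19 else "-"
    print(190+k,s)
def hull(x,tilt=0):
    a=np.linspace(0,2*np.pi,60);P=np.concatenate([np.c_[28*np.cos(a),28*np.sin(a),np.full(60,z)] for z in(0,50)])/1e3
    W=R.from_euler('z',1.6867).apply(P+[x,0,.004])+[.5384,.08,0];u=proj("scene",W)
    return u[:,0].min().round(1),u[:,0].max().round(1),u[:,1].min().round(1),u[:,1].max().round(1),proj("scene",R.from_euler('z',1.6867).apply([[x,-.028,.03],[x,0,.054]])+[.5384,.08,0]).round(1).tolist()
for x in(.03,.04,.045,.05,.06):print(x,hull(x))
for z in (0,.052): print("gate pts",z,proj("scene",R.from_euler('z',1.6867).apply([[0,-.03,z],[0,-.022,z],[0,.022,z]])+[.5384,.08,0]).round(1).tolist())
```

```text
rows v=190..222, cols u=330..358
190 YYoookokkkkoookkkoookkoookkookkk--
191 YYokkkkokkoookkkkoYoo-ookko.ook---
192 YokkkkokooookkookoooYkkkkko...-BBB
193 okkkkokoo--kkooooo-.ookkko...BBBBB
194 okkkkkoo-okkookoo--oYYkkoo.-BBBBBB
195 ookkkooookkook-o-ookokko-Y-BBBBBBB
196 o-ooooookkkkk-ooookk.oo.ooBBBBBBBB
197 oooooookkkoo-ko-okko...-.BBBBBBBBB
198 oooooookkoooY-kokkko....BBBBBBBBBB
199 ooooooooko..o-kkkkk....BBBBBBBBBBB
200 o-o.ooook...oYokkkoo-.B-BBBBBBBB-k
201 o-..o-oko..ooYkkkoYYoB-BBBBBBBB-o-
202 oo-oookk..okookkooooB-BBBBBBBB-o.-
203 oooookkk..kkkkkkY-BBBBBBBBBBB-o..-
204 kkkkkkko.kkkkkkkY-BBBBBBBBBB-o...-
205 kkkkkkk.kkkkkkko-BBBBBBBBBB-o...--
206 kkkkokokkkkkkkkoY--BBBBBBB-.....--
207 okkokkkkkkkkkkkYYYYo-BBBB-.......-
208 ookkkkkkkkkkkkkYYYYYo-BBBo........
209 ookkkkkkkkkkkkkYYYYYo.B---.......-
210 kokkkkkkokkokkkYYYYY.o---.......o-
211 kkkkkokkkkkkkkoYYYYY.----......ooo
212 kkkkkokkkkkkkoYYYYYY.----.....ooo.
213 ookkkookkkkkoYoYYYYY.----....ooo..
214 ..ooo..ookkooo----oo.----...ooo..O
215 .........oo...-o--...----..ooo..OO
216 .....................---..ooo..OOO
217 ..........
[... 185 characters left out ...]
 (np.float64(330.7), np.float64(350.4), np.float64(193.2), np.float64(217.7), [[348.4, 208.7], [341.0, 198.8]])
0.04 (np.float64(332.5), np.float64(352.2), np.float64(191.6), np.float64(216.0), [[350.2, 207.0], [342.8, 197.2]])
0.045 (np.float64(333.4), np.float64(353.0), np.float64(190.8), np.float64(215.2), [[351.0, 206.1], [343.7, 196.4]])
0.05 (np.float64(334.3), np.float64(353.9), np.float64(190.0), np.float64(214.3), [[351.9, 205.3], [344.6, 195.6]])
0.06 (np.float64(336.0), np.float64(355.6), np.float64(188.4), np.float64(212.6), [[353.6, 203.6], [346.3, 194.0]])
gate pts 0 [[343.0, 221.8], [340.7, 220.8], [328.4, 215.1]]
gate pts 0.052 [[344.3, 208.3], [341.9, 207.2], [329.3, 201.6]]
```

Run:
```python
from h import *
w=lambda P:proj("scene",R.from_euler('z',1.6867).apply(P)+[.5384,.08,0]).round(1).tolist()
for z in(.0235,.063,.0875):
    print(z,w([[x-.0013,y-.0009,z] for x in(-.0175,.0175) for y in(-.009,.009)]))
print("body front/rear",w([[x-.0013,y,.0875] for x in(-.093,.093) for y in(-.0375,.0375)]))
im=r.snapshot("scene");h=cv2.cvtColor(im,cv2.COLOR_BGR2HSV)
for v in range(176,222):
    print(v,"".join("Y" if 19<=H<=34 and S>140 and V>70 else "B" if 100<=H<=125 and S>110 else "." if S<60 and V>90 else "k" if V<60 else "O" if S>170 else "o" for H,S,V in h[v,300:376]))
```

```text
0.0235 [[334.4, 216.4], [329.2, 214.1], [340.7, 210.4], [335.6, 208.1]]
0.063 [[335.2, 206.0], [329.9, 203.6], [341.6, 200.0], [336.4, 197.7]]
0.0875 [[335.7, 199.3], [330.4, 197.0], [342.2, 193.3], [336.9, 191.1]]
body front/rear [[329.3, 216.7], [306.8, 206.3], [363.4, 184.4], [342.0, 175.7]]
176 oooOoOOOOOOOoOOOOOOOOOOOOOOOOkkkkkkkkkkkkkkkkkkkkkkkkooooooookkooOOoOOOo.ooo
177 oooooOOOOOOOOOOOOOOOOOOOOOoOOkkkkkkkkkkkkkkkkkkkkkkkoookkkkkkkkooOOOOOo.BBB.
178 oOooooooOoOoOOoOoOOOOOoOoOOOOkkkkkkkkkkkkkkkkkkkkkkkookkkkkkkkkoOOOOOooBBBBB
179 ooooOoOoOooooOOOOOOOOoOoooOOOkkkkkkkkkkkkkkkkkkkkkkkkkkkkkkkkkoOOOOOooBBBBBB
180 ooOoooooooOooOOoOOOOOOoOOOoOokkkkkkkkkkkkkokkkkkkkkkkkkkkokkkkOOOOOOoBBBBBBB
181 oOooOOooooooooOOOOoOoOOOOOOOokkkkkkkkkkkkkkkkkkkkkkkkkkko.okkkOOOOOoBBBBBBBB
182 ooooooooooooooOOOoOOOOOOOOOOkkkkkkkkkkkkkkkkkkkkkkkkkkkooookkkOOOOoBBBBBBBBB
183 ooooooooooooOOOOoOOOOOOoOOoOkkkkkkkkkkkkkkkkkkkkkkkkko..ookkkkOOOoBBBBBBBBBo
184 oooooOoooOOOOOOOOOOOOOOOOOokkkkkkkookkkkkkkkkkkkkoooo....kkkkoOoBBBBBBBBBBoo
185 oooooooooOoOOOOOOoOooOOOookkkkokkkookkkkkkkkkkkkkoooo.o.OookkoooBBBBBBB
[... 2221 characters left out ...]
..oookkookkkkkoYoYYYYY.oooo....ooo..OOOOOOOOOoooooOO
214 oOOOooOoOOOOOOOOOo..........ooo..oookooooooooo.oooo...ooo..OOOOoOoooOoOooOoO
215 ooOOoOOOOOOOOOOO...................oo...oooo...oooo..ooo..OOOOOoOOOOoOOOOOOo
216 OoOoOOOOOOoOOOOo...............................ooo..ooo..OOOOooOoOOoOooOooOO
217 ooOOOoooOOOOOoo................................ooooooo..oOOOOoooooOoooOOOoOO
218 OOOOOOOOOOOOoo......o.....................o....oooooo..oOOOoOOoOOOoOOoOooOOO
219 OOOooOOOOOOoo..........................o.......ooooo..oOOOOoOoOOooOOOOOOOOOO
220 OOOOOOOOOOoo..................................ooooo..oOOOooOoooOOOOooOOOoOOO
221 OOOOooOoOoo...........................o.......oooo..oOOOooOOOoooooOOooOOOooo
```

play_rows(
  translation=[
    [0, 0.008, 0],
    [0, 0.012, 0],
    [0, 0.005, -0.01],
    [0, 0, -0.03],
    [0, 0, -0.04],
    [0, 0.03, -0.03],
    [0, 0.05, 0],
    [0, 0.05, 0],
    [0, 0.05, 0],
    [0, 0.05, 0],
    [0, 0.03, 0],
    [0, 0, 0],
    [0, 0, 0],
  ],
  delta_rot=[
    [0, 0, 0],
    [0, 0, 0],
    [0, 0, 0],
    [0, 0, 0],
    [0, 0, 0],
    [0, 0, 0],
    [0, 0, 0],
    [0, 0, 0],
    [0, 0, 0],
    [0, 0, 0],
    [0, 0, 0],
    [0, 0, 0],
    [0, 0, 0],
  ],
  grip=[-1, -1, -1, -1, -1, -1, -1, -1, -1, -1, -1, -1, -1],
)

```text
clock: 16.68
tool_pos: [0.5713, -0.2011, 0.1974]
eef_rot: [0.998, 0.058, 0.0, -0.001]
contact_force: [-0.7, 0.7, 0.6]
opening: 0.007
finger_force: 0.0
```

```bash
python3 ln.py
python3 - <<'E'
from h import *
a=r.snapshot("scene")[165:248,295:385];b=r.snapshot("top")[165:228,148:283]
A=cv2.resize(a,None,fx=4.4,fy=4.4,interpolation=cv2.INTER_CUBIC);B=cv2.resize(b,None,fx=4,fy=4,interpolation=cv2.INTER_CUBIC)
o=np.zeros((A.shape[0]+B.shape[0],max(A.shape[1],B.shape[1]),3),np.uint8);o[:A.shape[0],:A.shape[1]]=A;o[A.shape[0]:,:B.shape[1]]=B
print(o.shape);cv2.imwrite("pics/both5.png",o)
E
```

```text
t 16.68 lane pos [-2.831e-01 -2.000e-04  1.974e-01] lane F [0.75 0.57 0.62] yaw err -0.0 grip 0.007
M lane [ 0.015 -0.026  0.003] line pt (lane, rel TCP) [ 0.014  0.006 -0.022] dir [0.67 0.5  0.55]
(617, 540, 3)
```

View pics/both5.png

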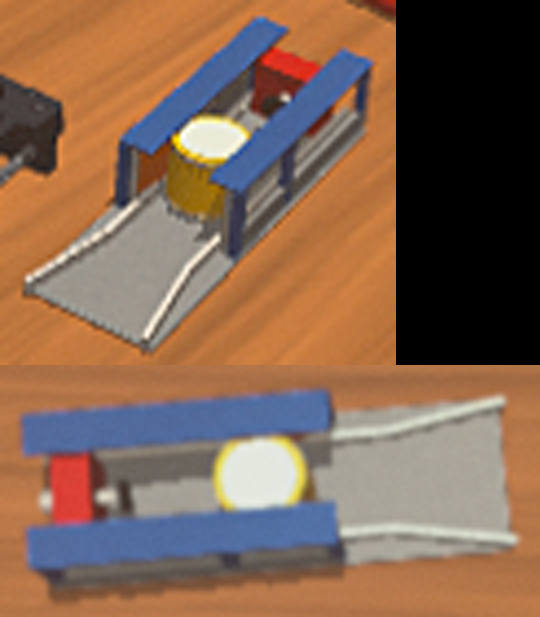

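The tin stands upright just inside the gate, with its lid at (260,476) in the lower half and both leaves swung open against it. Something other than the tin may have blocked the push, so I approach again, higher up and logging more.

play_rows(
  translation=[
    [0, -0.03, 0],
    [0, -0.05, 0],
    [0, -0.05, 0],
    [0, -0.05, 0.01],
    [0, -0.05, 0.03],
    [0, -0.02, 0.03],
    [0, -0.005, 0.02],
    [0, 0, 0.012],
    [0, -0.005, 0],
    [0, -0.006, 0],
    [0, -0.006, 0],
    [0, -0.004, 0],
    [0, 0, 0],
    [0, 0, 0],
  ],
  delta_rot=[
    [0, 0, 0],
    [0, 0, 0],
    [0, 0, 0],
    [0, 0, 0],
    [0, 0, 0],
    [0, 0, 0],
    [0, 0, 0],
    [0, 0, 0],
    [0, 0, 0],
    [0, 0, 0],
    [0, 0, 0],
    [0, 0, 0],
    [0, 0, 0],
    [0, 0, 0],
  ],
  grip=[-1, -1, -1, -1, -1, -1, -1, -1, -1, -1, -1, -1, -1, -1],
)

```text
clock: 18.52
tool_pos: [0.5399, 0.0712, 0.0953]
eef_rot: [0.998, 0.057, 0.0, 0.0]
contact_force: [0.3, -0.7, 0.9]
opening: 0.007
finger_force: 0.0
```

```bash
cat >> ln.py <<'E'
print("q",s["q"].round(3),"ff",s["finger_force"])
E
python3 ln.py
python3 - <<'E'
from h import *
from fit import *
print("tin lid", R.from_euler('z',-1.6867).apply(atz("top",(213,192.75),.054)-[.5384,.08,0]))
E
```

```text
t 18.52 lane pos [-0.0089 -0.0005  0.0953] lane F [-0.75 -0.22  0.86] yaw err -0.1 grip 0.007
M lane [ 0.065 -0.015  0.017] line pt (lane, rel TCP) [0.006 0.052 0.019] dir [-0.65 -0.19  0.74]
q [-0.239  0.92   0.039  1.946 -0.113  0.278 -1.563] ff 0.0
tin lid [0.04247024 0.00142291 0.054     ]
```

play_rows(
  translation=[
    [0, -0.002, 0],
    [0, -0.002, 0],
    [0, -0.002, 0],
    [0, -0.002, 0],
    [0, -0.001, 0],
    [0, -0.001, 0],
  ],
  delta_rot=[
    [0, 0, 0],
    [0, 0, 0],
    [0, 0, 0],
    [0, 0, 0],
    [0, 0, 0],
    [0, 0, 0],
  ],
  grip=[-1, -1, -1, -1, -1, -1],
)

```text
clock: 19.27
tool_pos: [0.539, 0.0797, 0.0954]
eef_rot: [0.998, 0.056, 0.0, 0.001]
contact_force: [0.3, -5.9, 3.8]
opening: 0.005
finger_force: 3.3
```

```bash
python3 ln.py
```

```text
t 19.27 lane pos [-0.0004 -0.0006  0.0954] lane F [-5.85  0.38  3.83] yaw err -0.17 grip 0.005
M lane [0.034 1.098 0.   ] line pt (lane, rel TCP) [-0.086  0.003 -0.131] dir [-0.84  0.05  0.55]
q [-0.259  0.92   0.044  1.945 -0.119  0.278 -1.575] ff 3.2709581404924393
```

play_rows(
  translation=[
    [0, -0.001, 0],
    [0, -0.001, 0],
    [0, -0.001, 0],
    [0, 0, 0],
  ],
  delta_rot=[
    [0, 0, 0],
    [0, 0, 0],
    [0, 0, 0],
    [0, 0, 0],
  ],
  grip=[-1, -1, -1, -1],
)

```text
clock: 19.77
tool_pos: [0.5388, 0.0831, 0.0955]
eef_rot: [0.998, 0.057, 0.0, 0.001]
contact_force: [0.9, -4.0, 2.9]
opening: 0.005
finger_force: 2.6
```

```bash
python3 ln.py
```

```text
t 19.77 lane pos [ 0.003  -0.0008  0.0955] lane F [-4.06 -0.42  2.93] yaw err -0.16 grip 0.005
M lane [-0.007  0.942  0.044] line pt (lane, rel TCP) [-0.11   0.006 -0.151] dir [-0.81 -0.08  0.58]
q [-0.264  0.92   0.044  1.944 -0.122  0.279 -1.578] ff 2.602618485689163
```

play_rows(
  translation=[
    [0, -0.001, 0],
    [0, -0.001, 0],
    [0, -0.001, 0],
    [0, 0, 0],
  ],
  delta_rot=[
    [0, 0, 0],
    [0, 0, 0],
    [0, 0, 0],
    [0, 0, 0],
  ],
  grip=[-1, -1, -1, -1],
)

```text
clock: 20.27
tool_pos: [0.5376, 0.0885, 0.095]
eef_rot: [0.998, 0.058, -0.0, -0.001]
contact_force: [-0.3, -1.3, 0.1]
opening: 0.005
finger_force: 0.6
```

```bash
python3 ln.py
```

```text
t 20.27 lane pos [ 0.0085 -0.0002  0.095 ] lane F [-1.21  0.49  0.12] yaw err -0.01 grip 0.005
M lane [0.061 0.173 0.014] line pt (lane, rel TCP) [-0.008  0.014 -0.139] dir [-0.92  0.37  0.09]
q [-0.272  0.921  0.041  1.944 -0.124  0.279 -1.582] ff 0.5913235433399677
```

play_rows(
  translation=[
    [0, -0.002, 0],
    [0, -0.002, 0],
    [0, -0.002, 0],
    [0, -0.002, 0],
    [0, -0.002, 0],
    [0, 0, 0],
  ],
  delta_rot=[
    [0, 0, 0],
    [0, 0, 0],
    [0, 0, 0],
    [0, 0, 0],
    [0, 0, 0],
    [0, 0, 0],
  ],
  grip=[-1, -1, -1, -1, -1, -1],
)

```text
clock: 21.02
tool_pos: [0.537, 0.0964, 0.0953]
eef_rot: [0.998, 0.057, 0.0, 0.001]
contact_force: [1.0, -4.7, 1.2]
opening: 0.004
finger_force: 2.7
```

```bash
python3 ln.py
```

```text
t 21.02 lane pos [ 0.0165 -0.0006  0.0953] lane F [-4.79 -0.42  1.17] yaw err -0.12 grip 0.004
M lane [-0.022  0.953  0.017] line pt (lane, rel TCP) [-0.046  0.002 -0.187] dir [-0.97 -0.09  0.24]
q [-0.29   0.921  0.047  1.943 -0.13   0.28  -1.594] ff 2.743016058811918
```

play_rows(
  translation=[
    [0, -0.002, 0],
    [0, -0.002, 0],
    [0, -0.002, 0],
    [0, -0.002, 0],
    [0, -0.002, 0],
    [0, 0, 0],
  ],
  delta_rot=[
    [0, 0, 0],
    [0, 0, 0],
    [0, 0, 0],
    [0, 0, 0],
    [0, 0, 0],
    [0, 0, 0],
  ],
  grip=[-1, -1, -1, -1, -1, -1],
)

```text
clock: 21.78
tool_pos: [0.5359, 0.1068, 0.0953]
eef_rot: [0.998, 0.057, 0.0, 0.0]
contact_force: [0.1, -4.1, 1.5]
opening: -0.0
finger_force: 2.7
```

```bash
python3 ln.py
```

```text
t 21.77 lane pos [ 0.0269 -0.0006  0.0953] lane F [-4.11  0.4   1.48] yaw err -0.11 grip -0.0
M lane [-0.049  0.842  0.03 ] line pt (lane, rel TCP) [-0.064  0.003 -0.179] dir [-0.94  0.09  0.34]
q [-0.31   0.922  0.049  1.94  -0.137  0.282 -1.606] ff 2.6845102105289698
```

play_rows(
  translation=[
    [0, -0.002, 0],
    [0, -0.002, 0],
    [0, -0.002, 0],
    [0, -0.002, 0],
    [0, -0.002, 0],
    [0, 0, 0],
  ],
  delta_rot=[
    [0, 0, 0],
    [0, 0, 0],
    [0, 0, 0],
    [0, 0, 0],
    [0, 0, 0],
    [0, 0, 0],
  ],
  grip=[-1, -1, -1, -1, -1, -1],
)

```text
clock: 22.52
tool_pos: [0.5346, 0.117, 0.0953]
eef_rot: [0.998, 0.057, 0.0, 0.0]
contact_force: [-0.1, -4.2, 1.9]
opening: 0.003
finger_force: 2.7
```

```bash
python3 ln.py
```

```text
t 22.52 lane pos [ 0.0371 -0.0005  0.0953] lane F [-4.12  0.57  1.9 ] yaw err -0.09 grip 0.003
M lane [ 0.014  0.823 -0.003] line pt (lane, rel TCP) [-0.075  0.001 -0.162] dir [-0.9   0.13  0.42]
q [-0.33   0.922  0.051  1.938 -0.144  0.285 -1.618] ff 2.674907511100173
```

play_rows(
  translation=[
    [0, -0.001, 0],
    [0, -0.001, 0],
    [0, -0.001, 0],
    [0, -0.001, 0],
    [0, -0.001, 0],
    [0, 0, 0],
  ],
  delta_rot=[
    [0, 0, 0],
    [0, 0, 0],
    [0, 0, 0],
    [0, 0, 0],
    [0, 0, 0],
    [0, 0, 0],
  ],
  grip=[-1, -1, -1, -1, -1, -1],
)

```text
clock: 23.28
tool_pos: [0.534, 0.1225, 0.0952]
eef_rot: [0.998, 0.057, 0.0, -0.0]
contact_force: [0.3, -2.6, 1.2]
opening: 0.005
finger_force: 1.3
```

```bash
python3 ln.py
```

```text
t 23.27 lane pos [ 0.0428 -0.0006  0.0952] lane F [-2.58 -0.03  1.2 ] yaw err -0.06 grip 0.005
M lane [-0.041  0.438  0.017] line pt (lane, rel TCP) [-0.065 -0.001 -0.14 ] dir [-0.91 -0.01  0.42]
q [-0.34   0.923  0.051  1.936 -0.147  0.286 -1.624] ff 1.2963034585118294
```

Tin is at about 0.088, and drag is about 2–4 N. I go on in 1 mm rows.

play_rows(
  translation=[
    [0, -0.001, 0],
    [0, -0.001, 0],
    [0, -0.001, 0],
    [0, -0.001, 0],
    [0, -0.001, 0],
    [0, 0, 0],
  ],
  delta_rot=[
    [0, 0, 0],
    [0, 0, 0],
    [0, 0, 0],
    [0, 0, 0],
    [0, 0, 0],
    [0, 0, 0],
  ],
  grip=[-1, -1, -1, -1, -1, -1],
)

```text
clock: 24.02
tool_pos: [0.5334, 0.1273, 0.0952]
eef_rot: [0.998, 0.057, -0.0, -0.0]
contact_force: [-0.0, -2.6, 1.0]
opening: 0.004
finger_force: 1.4
```

play_rows(
  translation=[
    [0, -0.001, 0],
    [0, -0.001, 0],
    [0, -0.001, 0],
    [0, 0, 0],
  ],
  delta_rot=[
    [0, 0, 0],
    [0, 0, 0],
    [0, 0, 0],
    [0, 0, 0],
  ],
  grip=[-1, -1, -1, -1],
)

```text
clock: 24.52
tool_pos: [0.5331, 0.1303, 0.0952]
eef_rot: [0.998, 0.057, 0.0, -0.0]
contact_force: [-0.1, -2.4, 1.0]
opening: 0.001
finger_force: 1.4
```

```bash
python3 ln.py
```

```text
t 24.52 lane pos [ 0.0506 -0.0005  0.0952] lane F [-2.4   0.38  1.02] yaw err -0.07 grip 0.001
M lane [0.034 0.471 0.027] line pt (lane, rel TCP) [-0.068  0.014 -0.165] dir [-0.91  0.15  0.39]
q [-0.355  0.924  0.054  1.933 -0.152  0.289 -1.633] ff 1.390865407884121
```

play_rows(
  translation=[
    [0, -0.001, 0],
    [0, -0.001, 0],
    [0, -0.001, 0],
    [0, 0, 0],
  ],
  delta_rot=[
    [0, 0, 0],
    [0, 0, 0],
    [0, 0, 0],
    [0, 0, 0],
  ],
  grip=[-1, -1, -1, -1],
)

```text
clock: 25.02
tool_pos: [0.5327, 0.1333, 0.0952]
eef_rot: [0.998, 0.057, -0.0, -0.0]
contact_force: [0.5, -2.7, 0.9]
opening: 0.007
finger_force: 1.4
```

play_rows(
  translation=[
    [0, -0.001, 0],
    [0, -0.001, 0],
    [0, -0.001, 0],
    [0, 0, 0],
  ],
  delta_rot=[
    [0, 0, 0],
    [0, 0, 0],
    [0, 0, 0],
    [0, 0, 0],
  ],
  grip=[-1, -1, -1, -1],
)

```text
clock: 25.52
tool_pos: [0.5325, 0.1356, 0.0952]
eef_rot: [0.998, 0.057, 0.0, 0.0]
contact_force: [-0.3, -3.9, 2.1]
opening: 0.005
finger_force: 2.5
```

play_rows(
  translation=[
    [0, -0.001, 0],
    [0, -0.001, 0],
    [0, 0, 0],
  ],
  delta_rot=[
    [0, 0, 0],
    [0, 0, 0],
    [0, 0, 0],
  ],
  grip=[-1, -1, -1],
)

```text
clock: 25.9
tool_pos: [0.5325, 0.1358, 0.0954]
eef_rot: [0.998, 0.056, 0.0, 0.001]
contact_force: [1.0, -7.4, 4.4]
opening: 0.003
finger_force: 4.2
```

play_rows(
  translation=[
    [0, -0.001, 0],
    [0, 0, 0],
  ],
  delta_rot=[
    [0, 0, 0],
    [0, 0, 0],
  ],
  grip=[-1, -1],
)

```text
clock: 26.15
tool_pos: [0.5325, 0.136, 0.0954]
eef_rot: [0.998, 0.056, 0.0, 0.002]
contact_force: [0.9, -10.1, 4.8]
opening: 0.004
finger_force: 5.0
```

play_rows(
  translation=[
    [0, 0, 0],
    [0, 0, 0],
    [0, 0, 0],
    [0, 0, 0],
    [0, 0, 0],
    [0, 0, 0],
  ],
  delta_rot=[
    [0, 0, 0],
    [0, 0, 0],
    [0, 0, 0],
    [0, 0, 0],
    [0, 0, 0],
    [0, 0, 0],
  ],
  grip=[-1, -1, -1, -1, -1, -1],
)

```text
clock: 26.9
tool_pos: [0.5324, 0.136, 0.0954]
eef_rot: [0.998, 0.056, 0.0, 0.002]
contact_force: [0.3, -10.1, 3.6]
opening: 0.001
finger_force: 5.0
```

play_rows(
  translation=[
    [0, 0.002, 0],
    [0, 0.002, 0],
    [0, 0.002, 0],
    [0, 0, 0],
    [0, 0, -0.005],
    [0, 0, -0.015],
    [0, 0, -0.03],
    [0, 0, -0.04],
    [0, 0, -0.03],
    [0, 0.03, 0],
    [0, 0.05, 0],
    [0, 0.05, 0],
    [0, 0.05, 0],
    [0, 0.05, 0],
    [0, 0.05, 0],
    [0, 0.05, 0],
    [0, 0.02, 0],
    [0, 0, 0],
  ],
  delta_rot=[
    [0, 0, 0],
    [0, 0, 0],
    [0, 0, 0],
    [0, 0, 0],
    [0, 0, 0],
    [0, 0, 0],
    [0, 0, 0],
    [0, 0, 0],
    [0, 0, 0],
    [0, 0, 0],
    [0, 0, 0],
    [0, 0, 0],
    [0, 0, 0],
    [0, 0, 0],
    [0, 0, 0],
    [0, 0, 0],
    [0, 0, 0],
    [0, 0, 0],
  ],
  grip=[-1, -1, -1, -1, -1, -1, -1, -1, -1, -1, -1, -1, -1, -1, -1, -1, -1, -1],
)

```text
clock: 29.15
tool_pos: [0.5727, -0.2153, 0.2158]
eef_rot: [0.998, 0.056, 0.0, 0.0]
contact_force: [-0.2, -0.2, -0.1]
opening: 0.005
finger_force: 0.0
```

```bash
python3 ln.py
python3 - <<'E'
from h import *
im={n:r.snapshot(n) for n in C}
inv=lambda w:R.from_euler('z',-1.6867).apply(np.array(w)-[.5384,.08,0]).round(4)
for n in C:
    h=cv2.cvtColor(im[n],cv2.COLOR_BGR2HSV)
    print(n,[inv(d["point"]) for d in r.look_for(n,"tin") if d["point"][1]>0],[(t,[(np.round(d["point"],3).tolist(),round(d["confidence"],2)) for d in r.look_for(n,t)][:1]) for t in("other_tin","jar","screwdriver","leaf_left","leaf_right")])
h=cv2.cvtColor(im["top"],cv2.COLOR_BGR2HSV)
P=lambda n,p:proj(n,R.from_euler('z',1.6867).apply(p)+[.5384,.08,0])[0].round(1)
print("leaf shut top px",P("top",[[0,.02,.05]]),P("top",[[0,-.02,.05]]),"home lid",P("top",[[.101,0,.054]]))
cm=lambda row:"".join("Y" if 17<=H<=34 and S>120 and V>70 else "B" if 100<=H<=125 and S>110 else "." if S<60 and V>90 else "k" if V<60 else "R" if (H>172 or H<3) and S>150 else "O" if S>190 and V>100 else "o" for H,S,V in row)
for v in range(176,212): print(v,cm(h[v,165:245]))
h=cv2.cvtColor(im["scene"],cv2.COLOR_BGR2HSV)
print("scene u=318..")
for v in range(180,226): print(v,cm(h[v,318:375]))
E
```

```text
t 29.15 lane pos [-2.973e-01  1.000e-04  2.158e-01] lane F [-0.13  0.21 -0.05] yaw err -0.19 grip 0.005
M lane [-0.01  -0.049 -0.02 ] line pt (lane, rel TCP) [-0.105 -0.032  0.13 ] dir [-0.51  0.83 -0.21]
q [ 0.271  0.779  0.024  1.693 -0.027  0.669 -1.149] ff 0.0
scene [array([0.0827, 0.0048, 0.0533])] [('other_tin', [([0.586, -0.286, 0.048], 0.9)]), ('jar', [([0.448, -0.259, 0.053], 0.62)]), ('screwdriver', [([0.561, 0.084, 0.038], 0.55)]), ('leaf_left', [([0.517, 0.075, 0.029], 0.42)]), ('leaf_right', [([0.56, 0.082, 0.037], 0.4)])]
top [] [('other_tin', []), ('jar', []), ('screwdriver', [([0.482, 0.407, 0.025], 0.6)]), ('leaf_left', []), ('leaf_right', [])]
leaf shut top px [231.2 199.1] [230.  183.3] home lid [188.7 194.1]
176 ......oooooooBBBBBBBBBBBBBBBBBBBBBBBBBBBBBBBBBBBBBBBBBBBBBBBBBBBBooooooooooo.o..
177 oBBBBBBBBBBBBBBBBBBBBBBBBBBBBBBBBBBBBBBBBBBBBBBBBBBBBBBBBBBBBBBBBo..............
178 BBBBBBBBBBBBBBBBBBBBBBBBBBBBBBBBBBBBBBBBBBBBBBBBBBBBBBBBBBBBBBBBBo..............
179 BBBBBBBBBBBBBBBBBBBBBBBBBBBBBBBBBBBBBBBBBBBBBBBBBBBBBBBBBBBBBBBBBo..............
180 BBBBBBBBBBBBBBBBBB
[... 4863 characters left out ...]
..oooooooooooooooo
215 ...................oooOOOOOo.oooo..ooo..ooooooooooooooooo
216 .................o....ooOOOo.ooo..ooo..oooooooooooooooooo
217 ...................o...oooOo.ooo.ooo..ooooooooooooooooooo
218 ..........................oo.oooooo..oooooooooooooooooooo
219 .............................ooooo..ooooooooooooooooooooo
220 ............................ooooo..oooooooooooooooooooooo
221 .............................ooo..ooooooooooooooooooooooo
222 .............................oo..oooooooooooooooooooooooo
223 ..............................o.ooooooooooooooooooooooooo
224 ...............................oooooooooooooooooooooooooo
225 ..............................ooooooooooooooooooooooooooo
```

```bash
python3 -c "
from plant import r
print(r.finish_job())"
```

```text
the job is handed in; nothing more can be done
None
```

I handed in the job with the yellow tin standing home against the stop screw, after a steady 10 N push held for about 0.75 s. In the last pictures both gate leaves are shut and the green tin, jar and screwdriver have not moved; the judge's verdict was not shown.

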